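Load the housings into the tray's feed lane and shut the gate

ROBOT

A 6-joint arm with a two-finger parallel gripper is mounted at the origin on a cart in front of the work surface, level with it; the furniture and walls round the work are solid. World frame = base frame: x ahead of the robot, y to its left, z up, the work surface at z = 0. Lengths are in m, angles in rad, forces in N, time in s.
With the tool pointing down it reaches from about 0.35 to 0.975 m from the base axis. Payload 4.9 kg.
Tool frame: the origin (TCP) lies midway between the tips of the shut fingers; the grasp point (between the pads) lies 19 mm behind it (ctrl.tcp_to_grasp is the distance from the TCP to the grasp point, in m); z points along the fingers, y is the line along which they close (so a half turn about z gives the same grasp; the last joint's range is limited). The gripper opens to 85 mm and grips with 20 to 120 N. Pads are 22 mm wide; open, the fingers measure 114 mm over their backs; the gripper's body (76 mm by 85 mm) begins 54 mm behind the grasp point. The pads swing forward as they close: fully open they stand 13 mm farther back than shut.
Start: joints at [1.091, 0.053, 1.613, -0, 1.476, -0.119], TCP at [0.221, 0.585, 0.231] pointing down, gripper open.
Joint ranges: [-3.01, 3.01], [-1.01, 2.22], [0.06, 2.58], [-1.02, 4.17], [0.09, 2.62], [-3.14, 3.14]. Speed limits (rad/s): [2.57, 2.57, 3.14, 3.14, 3.14, 3.14].

INTERFACE

Orientations are given as a rotation vector (axis times angle).
In Python, from station import ctrl, camrig, order gives the robot as it stands (ctrl), with the cameras (camrig) and the job (order).
- The arm moves only by the shell command python3 jog.py 'ROWS' [FORCE]. ROWS is a JSON list that holds a single list of rows (three levels of brackets), with 1 to 20 rows, each of 7 numbers: the finger opening in m, then dx, dy, dz in shares of 0.6 m (1.0 is 0.6 m), then a rotation vector rx, ry, rz in fractions of the full range, 1 being 4 rad; each row is the pose to reach, as a shift and turn from the pose commanded when the command began, along the tool's axes at that moment; what a row does not reach only later rows make up. A row lasts 1/12 s, in which the tool goes at most 0.0417 m and 0.125 rad, less where a joint would pass 70% of its speed; a pose out of reach is approached as far as the arm can. The fingers move at their own pace and stop on an object; FORCE is the grip in N (left out, the last holds). Time passes only in rows, so rows that do not move let the fingers close. It prints the time, the measured TCP pose, the force, the opening and the grip force at its end. Input that does not fit is refused with a message, and nothing moves.
- ctrl.get_obs(): the state, without advancing time (a new reading comes with each control period).
- camrig.get_image(name): name is "scene" or "top" or "wrist"; returns the picture (480x640x3 uint8, red, green, blue); there is no depth.
- camrig.camera_params(name): a dict with "fx", "fy", "cx", "cy" (pixels), "T" (4x4, takes a point from camera to world coordinates); the wrist camera has in their place "tool_from_camera" (4x4, takes a point from camera to tool coordinates, whose origin is the TCP and whose axes are the flange's). Camera axes: x right, y down, z forward; pixel columns grow to the right and rows downward; lengths in m; the calibration is good to about 2 mm. A picture is of the moment at which its call begins: read the wrist's pose just before it. camera_params takes no time and is no camera call.
- order.finish_job(): hands the job in; it is judged then, once.
The state is a dict: "t": time; "q": joint angles; "dq": joint speeds; "effort": joint torques, N m; "tool_pos": TCP position; "tool_rot": TCP orientation; "contact_force": force on the tool from outside, world axes, zero at the start; "wrist_torque": the same for the moment, N m; "opening": finger opening in m; "grip_force": force on a finger pad.
Only numpy, scipy, OpenCV 4.12 (cv2) and the standard library are available. Lean on these libraries where they do the work, as an engineer would, in place of code of your own. Each camera call takes 0.05 s, during which the arm holds its last target. There are 200 camera calls.

TASK

Load the feed lane of the loading tray: with your fingertips sweep the three square black housings across the tray and into the lane at its left end, upright and one behind the other, until the row stands against the end stop, then push the swing gate fully shut behind them. Slide them only: nothing is picked up or tipped over, and the wide housing on the tray (another type) and the tools beside it stay where they are.

Things in the scene. Friction and masses are not known exactly. Their poses are not given: they have to be found in the camera images.
- tray: fixed aluminium loading tray, 180 mm deep (x) by 440 mm wide (y). Origin under its centre at bench level; x away from the robot, y left, z up. The bare plate the housings stand on is 12 mm above the origin. Along the whole far edge runs a green fence 20 mm high over the plate, inner face at x = +76 mm. Front and right edges have a lip 6 mm high over the plate; plate inside 174 x 434 mm
- lane_mouth (a point): point on the plate in the middle of the lane's mouth, at tray x = +57, y = +92 mm; axes as the tray's. The lane, 38 mm wide and open above, lies between the fence (x = +76) and a green rail (x = +24 to +38 mm), both 20 mm high. A housing pushed flat against the fence is in line with the lane and slides along the fence straight into it, with 4 to 8 mm of play
- lane_stop (a point): point on the plate in the middle of the lane's closed end, at tray x = +57, y = +198 mm, at the face of the rubber end stop (34 mm high), 106 mm from the mouth; axes as the tray's: the lane runs from here towards -y
- gate (a joint): swing gate, a flat steel bar turning about an upright bolt on the nose of the rail; friction (0.03 N m) holds it wherever it is left. 0 = shut: points along tray +x across the mouth, at its stop. Opens clockwise seen from above: at 1.57 it points to tray -y (right), beyond that also towards the robot, clear of the way along the fence. Starts at 1.7 to 2.2, range 0 to 2.4 rad
- gate_hinge (a point): on the gate's bolt at tray x = +31, y = +85 mm, mid-height of the bar, 26 mm over the plate. The bar reaches 51 mm from the bolt, is 12 mm wide and fills heights 21 to 30 mm over the plate (just above rail and fence). To shut it, push its robot-facing side towards the fence and follow it round; when shut, its side is level with the mouth
- gate_knob (a point): near the top of the gate's upright red knob (12 mm thick, top 51 mm over the plate), standing on the bar 36 mm from the bolt
- square_1: one of three alike square black moulded housings with cap, 30 mm (x) by 34 mm (y), with small white pins to 33 mm in x, 52 mm high, 31 g (may vary by a third). Origin at the centre of its underside, z up. Stands on the tray. Either side may face the lane; three of them fill 90 to 102 mm of it. Slides upright if pushed in its lower half
- square_2: one of three alike square black moulded housings with cap, 30 mm (x) by 34 mm (y), with small white pins to 33 mm in x, 52 mm high, 31 g (may vary by a third). Origin at the centre of its underside, z up. Stands on the tray. Either side may face the lane; three of them fill 90 to 102 mm of it. Slides upright if pushed in its lower half
- square_3: one of three alike square black moulded housings with cap, 30 mm (x) by 34 mm (y), with small white pins to 33 mm in x, 52 mm high, 31 g (may vary by a third). Origin at the centre of its underside, z up. Stands on the tray. Either side may face the lane; three of them fill 90 to 102 mm of it. Slides upright if pushed in its lower half
- wide: wide black moulded housing of the other type, with open legs, 29 mm (x) by 53 mm (y), 51 mm high, 46 g. Origin at the centre of its underside, z up. Stands on the tray in one row with the square ones, its long side towards and away from the robot, in any place of the row; it stays where it stands
- caliper: caliper lying on the bench in front of the tray, 205 mm long, 68 mm wide, 12 mm high; bystander
- screwdriver: screwdriver with yellow handle lying on the bench in front of the tray, 186 mm long, 22 mm high; bystander

How it is judged:
On the way:
1. the three square housings stand in the lane, the row against the end stop (x of square_1 in the frame of lane_stop between -0.012 and 0.012 m and y of square_1 in the frame of lane_stop between -0.095 and 0 m and angle between each of square_1, square_2, square_3's own z axis and vertical below 0.12 rad and x of square_2 in the frame of lane_stop between -0.012 and 0.012 m and y of square_2 in the frame of lane_stop between -0.095 and 0 m and x of square_3 in the frame of lane_stop between -0.012 and 0.012 m and y of square_3 in the frame of lane_stop between -0.095 and 0 m and y of any of square_1, square_2, square_3 in the frame of lane_stop above -0.023 m), for 0.2 s.
At the end, for the whole second after the job is handed in: Three square housings upright (0.12 rad) and at rest in the lane: centres within 12 mm of its centre line, at most 95 mm from the stop face, the foremost within 23 mm of it; gate shut (within 0.07 rad); wide housing upright, within 20 mm of its start (all of step 1 and value of joint gate below 0.07 rad and distance of wide from where it was at the start of the episode below 0.02 m and angle between wide's own z axis and vertical below 0.2 rad and linear speed of each of square_1, square_2, square_3 below 0.01 m/s); the robot touches nothing.
It fails at once if a housing is lifted off the plate (over 12 mm) (height (world z) of any of square_1, square_2, square_3, wide above 0.024 m).
It fails at once if a housing is tipped over (over 0.5 rad) (angle between any of square_1, square_2, square_3, wide's own z axis and vertical above 0.5 rad).
It fails at once if the wide housing is shifted by more than 20 mm (distance of wide from where it was at the start of the episode above 0.02 m).
It fails at once if the caliper or the screwdriver is shifted by more than 20 mm (distance of any of caliper, screwdriver from where it was at the start of the episode above 0.02 m).
It also fails if it takes over 61 s, if anything falls off the work surface, if the arm or the gripper's body presses on something with over 40 N, if the wrist force passes 120 N, or if a joint passes its speed limit or range.

## Working session

There is one attempt and no reset: what is moved stays moved. The work goes in short steps, Python scripts to look and compute and a shell command to move; the robot and the scene stay as the last step left them, time stands still between calls to the robot, and variables do not carry over. Pictures are saved under pics/ and viewed, at most 10 in all, crops included, and the job is handed in when it is done.

```bash
ls; mkdir -p pics; python3 - <<'E'
from station import ctrl, camrig, order
import cv2,numpy as np
o=ctrl.get_obs();print(o['t'],o['tool_pos'],o['tool_rot'],o['opening'])
for n in("top","scene"):
    cv2.imwrite(f"pics/{n}0.png",camrig.get_image(n)[:,:,::-1]);p=camrig.camera_params(n);print(n,p['fx'],p['cx'],p['cy'],np.round(p['T'],3).tolist())
E
```

```text
jog.py
pics
station.py
0.0 [0.22034984 0.58421733 0.23006924] [-5.63641810e-01 -3.08998667e+00  3.02538147e-03] 0.08554220891237319
top 542.2138668037683 319.0523950057012 238.9830012440973 [[0.021, -0.984, 0.179, 0.331], [-0.999, -0.025, -0.021, -0.036], [0.026, -0.179, -0.984, 0.999], [0.0, 0.0, 0.0, 1.0]]
scene 546.9439164826589 315.2630447013437 240.09062792801762 [[0.608, -0.614, 0.503, -0.063], [-0.794, -0.472, 0.383, -0.461], [0.002, -0.632, -0.775, 0.893], [0.0, 0.0, 0.0, 1.0]]
```

View pics/top0.png

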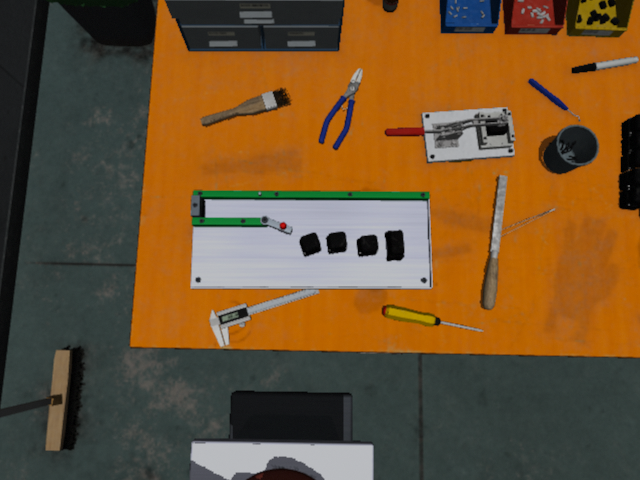

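View pics/scene0.png

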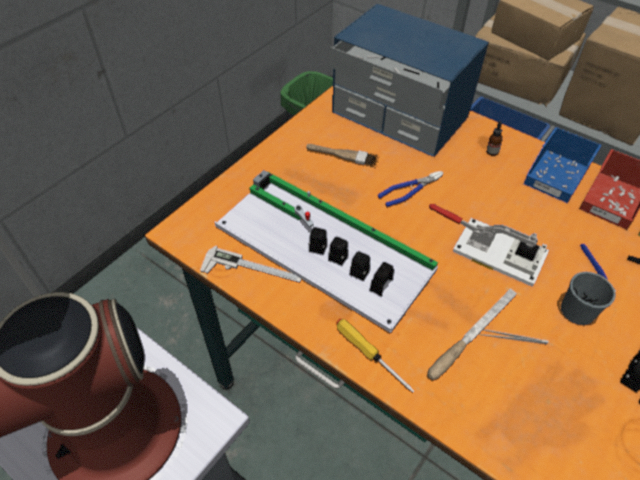

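The top view shows the tray with corners at about (192,288), (431,289), (430,192) and (193,191). The squares are at (310,244), (337,242) and (367,245), and the wide housing is rightmost at (395,245). The gate bolt is at (265,220) and the knob at (283,226). I'll zoom in to measure.

```bash
cat > h.py <<'E'
from station import ctrl, camrig, order
import cv2,numpy as np
def px2w(n,uv,z):
    p=camrig.camera_params(n);T=p['T']
    d=T[:3,:3]@np.array([(uv[0]-p['cx'])/p['fx'],(uv[1]-p['cy'])/p['fy'],1]);return T[:3,3]+d*(z-T[2,3])/d[2]
def w2px(n,w):
    p=camrig.camera_params(n);T=p['T'];c=T[:3,:3].T@(np.asarray(w)-T[:3,3]);return np.array([p['fx']*c[0]/c[2]+p['cx'],p['fy']*c[1]/c[2]+p['cy']])
E
python3 - <<'E'
from h import *
im=cv2.imread("pics/top0.png")[180:300,180:440]
cv2.imwrite("pics/top0z.png",cv2.resize(im,None,fx=3,fy=3,interpolation=cv2.INTER_CUBIC))
for n,uv,z in[("FL",(192,288),.012),("FR",(431,289),.018),("RR",(430,192),.032),("RL",(193,191),.032),("bolt",(265,220),.042),("knob",(283,226),.063),("s1",(310,244),.064),("s2",(337,242),.064),("s3",(367,245),.064),("w",(395,245),.063)]:
    print(n,px2w("top",uv,z).round(4))
E
```

```text
FL [0.4146 0.1706 0.012 ]
FR [ 0.4222 -0.2628  0.018 ]
RR [ 0.6005 -0.2606  0.032 ]
RL [0.5903 0.1756 0.032 ]
bolt [0.5374 0.0412 0.042 ]
knob [0.5229 0.0076 0.063 ]
s1 [ 0.4918 -0.0407  0.064 ]
s2 [ 0.4965 -0.0879  0.064 ]
s3 [ 0.4925 -0.1406  0.064 ]
w [ 0.4939 -0.19    0.063 ]
```

View pics/top0z.png

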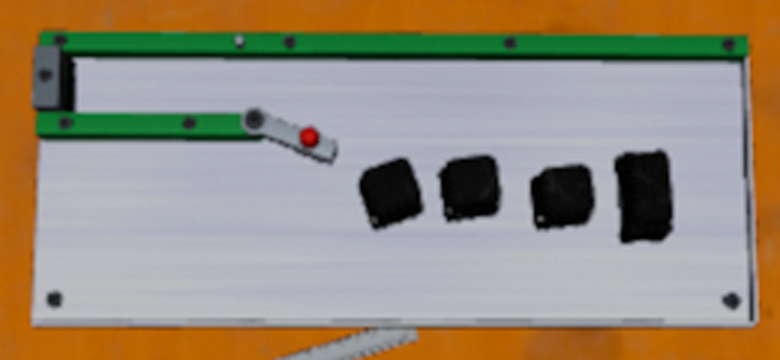

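The zoom shows the gate bolt at zoom (253,118), the knob at (310,137) and the fence inner base at row 57 or so. The three squares' tops are at zoom (390,188), (470,184) and (562,192), and the wide one is at (645,193). Next I'll fit the tray and box poses.

```bash
cat >> h.py <<'E'
from scipy.optimize import least_squares,minimize
def Rz(a): c,s=np.cos(a),np.sin(a);return np.array([[c,-s],[s,c]])
TR=None
def t2w(tr,p): return Rz(tr[2])@np.array(p)+tr[:2]
def w2t(tr,p): return Rz(tr[2]).T@(np.array(p)-tr[:2])
def fitbox(mask,x0,L,W,H,z0=.012,n="top",S=8):
    ys,xs=np.nonzero(mask);u0,v0=xs.min()-5,ys.min()-5;u1,v1=xs.max()+6,ys.max()+6
    m=cv2.resize(mask[v0:v1,u0:u1].astype(np.uint8),None,fx=S,fy=S,interpolation=cv2.INTER_LINEAR)>0
    def cost(p):
        c=[w2px(n,[*(Rz(p[2])@np.array([a*L/2,b*W/2])+p[:2]),z]) for a in(-1,1) for b in(-1,1) for z in(z0,z0+H)]
        h=cv2.convexHull(((np.array(c)-[u0,v0]+.5)*S).astype(np.float32)).astype(np.int32)
        g=np.zeros(m.shape,np.uint8);cv2.fillConvexPoly(g,h,1);return np.mean(g.astype(bool)^m)/np.mean(m)
    return min((minimize(cost,[x0[0],x0[1],a],method="Nelder-Mead",options=dict(initial_simplex=np.array([x0[0],x0[1],a])+np.array([[0,0,0],[.008,0,0],[0,.008,0],[0,0,.2]]))) for a in np.linspace(-.4,.4,5)),key=lambda r:r.fun)
E
python3 - <<'E'
from h import *
Z=lambda u,v:np.array([180+(u+.5)/3-.5,180+(v+.5)/3-.5])
pts=[((-90,220,18),(32,326)),((-90,-220,18),(755,323)),((90,-220,32),(748,35)),((90,220,32),(40,32)),((31,85,44),(253,118)),((38,220,32),(40,111)),((24,220,32),(37,137)),((76,-219,32),(746,54))]
def f(t):
    return np.concatenate([w2px("top",[*t2w(t,np.array(p[:2])/1e3),p[2]/1e3])-Z(*z) for p,z in pts])
r=least_squares(f,[.505,-.045,0],loss="soft_l1");tr=r.x;print("tray",tr.round(4),f(tr).reshape(-1,2).round(1).tolist())
print("knob tray",w2t(tr,px2w("top",Z(310,135),.061)[:2]).round(4))
im=cv2.imread("pics/top0.png");dark=(im.max(2)<70)
n,l,st,ce=cv2.connectedComponentsWithStats(dark.astype(np.uint8))
for i in range(1,n):
    if st[i,4]>150 and 290<ce[i][0]<420 and 225<ce[i][1]<265:
        c=px2w("top",ce[i],.04)
        w=st[i,4]>420 and ce[i][0]>0
        for L,W,H in((.031,.034,.052),(.053,.029,.051)):
            q=fitbox(l==i,c,L,W,H);print(ce[i].round(1),st[i,4],L,"world",q.x.round(4),"tray",w2t(tr,q.x[:2]).round(4),(q.x[2]-tr[2]).round(3),"err",round(q.fun,3))
E
```

```text
tray [ 0.5086 -0.0442  0.0248] [[-0.7, 0.1], [1.6, 0.7], [1.6, -1.2], [-1.2, -0.8], [0.7, 0.7], [-2.3, 0.6], [-1.6, -0.6], [2.1, -0.2]]
knob tray [0.0183 0.0514]Traceback (most recent call last):
  File "<stdin>", line 15, in <module>
  File "h.py", line 20, in fitbox
    return min((minimize(cost,[x0[0],x0[1],a],method="Nelder-Mead",options=dict(initial_simplex=np.array([x0[0],x0[1],a])+np.array([[0,0,0],[.008,0,0],[0,.008,0],[0,0,.2]]))) for a in np.linspace(-.4,.4,5)),key=lambda r:r.fun)
  File "h.py", line 20, in <genexpr>
    return min((minimize(cost,[x0[0],x0[1],a],method="Nelder-Mead",options=dict(initial_simplex=np.array([x0[0],x0[1],a])+np.array([[0,0,0],[.008,0,0],[0,.008,0],[0,0,.2]]))) for a in np.linspace(-.4,.4,5)),key=lambda r:r.fun)
                ~~~~~~~~^^^^^^^^^^^^^^^^^^^^^^^^^^^^^^^^^^^^^^^^^^^^^^^^^^^^^^^^^^^^^^^^^^^^^^^^^^^^^^^^^^^^^^^^^^^^^^^^^^^^^^^^^^^^^^^^^^^^^^^^^^^^^^^^^^^^^^^^^^^^^^^^^^^^^^
    res = _minimize_neldermead(fun, x0, args, callback, bounds=bounds,
                               **options)
    fxcc = func(xcc)
    fx = function(np.copy(x), *(wrapper_args + args))
  File "h.py", line 17, in cost
    c=[w2px(n,[*(Rz(p[2])@np.array([a*L/2,b*W/2])+p[:2]),z]) for a in(-1,1) for b in(-1,1) for z in(z0,z0+H)]
       ~~~~^^^^^^^^^^^^^^^^^^^^^^^^^^^^^^^^^^^^^^^^^^^^^^^^^
  File "h.py", line 7, in w2px
    p=camrig.camera_params(n);T=p['T'];c=T[:3,:3].T@(np.asarray(w)-T[:3,3]);return np.array([p['fx']*c[0]/c[2]+p['cx'],p['fy']*c[1]/c[2]+p['cy']])
ValueError: time passes only in moves, steps and waits
```

```bash
sed -i 's/camrig.camera_params(n)/CP(n)/; ' h.py; sed -i 's/^import cv2,numpy as np/import cv2,numpy as np,functools\nCP=functools.cache(lambda n:camrig.camera_params(n))/' h.py
python3 - <<'E'
from h import *
tr=np.array([.5086,-.0442,.0248])
im=cv2.imread("pics/top0.png");dark=(im.max(2)<70)
n,l,st,ce=cv2.connectedComponentsWithStats(dark.astype(np.uint8))
for i in range(1,n):
    if st[i,4]>150 and 290<ce[i][0]<420 and 225<ce[i][1]<265:
        c=px2w("top",ce[i],.04)
        for L,W,H in((.031,.034,.052),(.053,.029,.051)):
            q=fitbox(l==i,c,L,W,H);print(ce[i].round(1),st[i,4],L,"world",q.x.round(4),"tray",w2t(tr,q.x[:2]).round(4),(q.x[2]-tr[2]).round(3),"err",round(q.fun,3))
E
```

```text
[394.3 244.9] 496 0.031 world [ 0.4983 -0.1925  1.2943] tray [-0.0139 -0.148 ] 1.27 err 0.358
[394.3 244.9] 496 0.053 world [ 0.4971 -0.1914 -0.0827] tray [-0.0151 -0.1469] -0.107 err 0.373
[309.7 244. ] 348 0.031 world [ 0.4957 -0.04    0.1567] tray [-0.0128  0.0045] 0.132 err 0.261
[309.7 244. ] 348 0.053 world [ 0.5083 -0.0368  0.2631] tray [-0.0001  0.0074] 0.238 err 0.441
[336.2 242.2] 360 0.031 world [ 0.5005 -0.0876 -0.0809] tray [-0.0092 -0.0432] -0.106 err 0.252
[336.2 242.2] 360 0.053 world [ 0.5131 -0.0863  0.0938] tray [ 0.0035 -0.0422] 0.069 err 0.367
[367.1 245.2] 372 0.031 world [ 0.4965 -0.1426 -0.0952] tray [-0.0145 -0.098 ] -0.12 err 0.276
[367.1 245.2] 372 0.053 world [ 0.509  -0.1422  0.0855] tray [-0.0021 -0.098 ] 0.061 err 0.393
```

```bash
cat >> h.py <<'E'
from scipy.spatial.transform import Rotation as Ro
TR=np.array([.5086,-.0442,.0248])
def plan(targets,yaw=0,tilt=0,verbose=1):
    """targets: tray x,y (mm), world z (mm). yaw: tool turned about vertical from tool y||tray y; tilt: tip leads along -tool x"""
    o=ctrl.get_obs();R0=Ro.from_rotvec(o['tool_rot']);p0=np.array(o['tool_pos'])
    a=TR[2]+yaw;c,s=np.cos(a),np.sin(a)
    Rt=Ro.from_matrix(np.array([[-c,-s,0],[-s,c,0],[0,0,-1]]).T)*Ro.from_rotvec([0,-tilt,0])
    print("zdir",Rt.apply([0,0,1]).round(3),"t",round(o['t'],2),"tcp tray",(w2t(TR,p0[:2])*1e3).round(1),(p0[2]*1e3).round(1))
    rv=(R0.inv()*Rt).as_rotvec()
    for t in targets:
        w=np.array([*t2w(TR,np.array(t[:2])/1e3),t[2]/1e3]);print(t,"->",R0.inv().apply(w-p0).round(4),rv.round(4))
E
python3 -c "
from h import *
plan([(-58,4,110),(-58,4,24),(20,4,24)],tilt=.12)"
```

```text
zdir [ 0.12   0.003 -0.993] t 0.1 tcp tray [-272.6  635.4] 230.1
(-58, 4, 110) -> [-0.4363 -0.5041  0.121 ] [-0.025  -0.1191 -0.385 ]
(-58, 4, 24) -> [-0.4363 -0.5039  0.207 ] [-0.025  -0.1191 -0.385 ]
(20, 4, 24) -> [-0.5086 -0.4746  0.207 ] [-0.025  -0.1191 -0.385 ]
```

Careful with the scale: shifts go in shares of 0.6 m and turns go in shares of 4 rad. That gives: -0.5041 m / 0.6 = -0.8402, 0.121 m / 0.6 = 0.2017, -0.385 rad / 4 = -0.0963.

```bash
R='0'; python3 jog.py '[[[0, -0.7272, -0.8402, 0.2017, -0.0063, -0.0298, -0.0963], [0, -0.7272, -0.8402, 0.2017, -0.0063, -0.0298, -0.0963], [0, -0.7272, -0.8402, 0.2017, -0.0063, -0.0298, -0.0963], [0, -0.7272, -0.8402, 0.2017, -0.0063, -0.0298, -0.0963], [0, -0.7272, -0.8402, 0.2017, -0.0063, -0.0298, -0.0963], [0, -0.7272, -0.8402, 0.2017, -0.0063, -0.0298, -0.0963], [0, -0.7272, -0.8402, 0.2017, -0.0063, -0.0298, -0.0963], [0, -0.7272, -0.8402, 0.2017, -0.0063, -0.0298, -0.0963], [0, -0.7272, -0.8402, 0.2017, -0.0063, -0.0298, -0.0963], [0, -0.7272, -0.8402, 0.2017, -0.0063, -0.0298, -0.0963], [0, -0.7272, -0.8402, 0.2017, -0.0063, -0.0298, -0.0963], [0, -0.7272, -0.8402, 0.2017, -0.0063, -0.0298, -0.0963], [0, -0.7272, -0.8402, 0.2017, -0.0063, -0.0298, -0.0963], [0, -0.7272, -0.8402, 0.2017, -0.0063, -0.0298, -0.0963], [0, -0.7272, -0.8402, 0.2017, -0.0063, -0.0298, -0.0963], [0, -0.7272, -0.8402, 0.2017, -0.0063, -0.0298, -0.0963], [0, -0.7272, -0.8402, 0.2017, -0.0063, -0.0298, -0.0963], [0, -0.7272, -0.8402, 0.2017, -0.0063, -0.0298, -0.0963]]]'
python3 -c "
from h import *
plan([(-58,4,110),(-58,4,24),(20,4,24)],tilt=.12)
im=camrig.get_image('wrist');cv2.imwrite('pics/w1.png',im[:,:,::-1])
print(camrig.camera_params('wrist'))"
```

```text
t: 1.6
tool_pos: [0.4507, -0.0432, 0.1094]
tool_rot: [-0.03, 3.023, 0.005]
contact_force: [0.5, -0.3, -0.2]
opening: -0.0001
grip_force: 0.0
zdir [ 0.12   0.003 -0.993] t 1.6 tcp tray [-57.9   2.4] 109.4
(-58, 4, 110) -> [ 0.0001  0.0016 -0.0007] [ 0.0016 -0.0013 -0.0052]
(-58, 4, 24) -> [0.0102 0.0014 0.0847] [ 0.0016 -0.0013 -0.0052]
(20, 4, 24) -> [-0.0672  0.0018  0.094 ] [ 0.0016 -0.0013 -0.0052]
{'fx': 379.76623023542334, 'fy': 379.76623023542334, 'cx': 324.3316818302292, 'cy': 242.20586564207952, 'tool_from_camera': array([[ 8.23440994e-04, -9.57803576e-01, -2.87422392e-01,
         7.33897450e-02],
       [ 9.99999656e-01,  7.59118105e-04,  3.35237188e-04,
         2.95295333e-04],
       [-1.02903836e-04, -2.87422569e-01,  9.57803872e-01,
        -1.41754393e-01],
       [ 0.00000000e+00,  0.00000000e+00,  0.00000000e+00,
         1.00000000e+00]])}
```

View pics/w1.png

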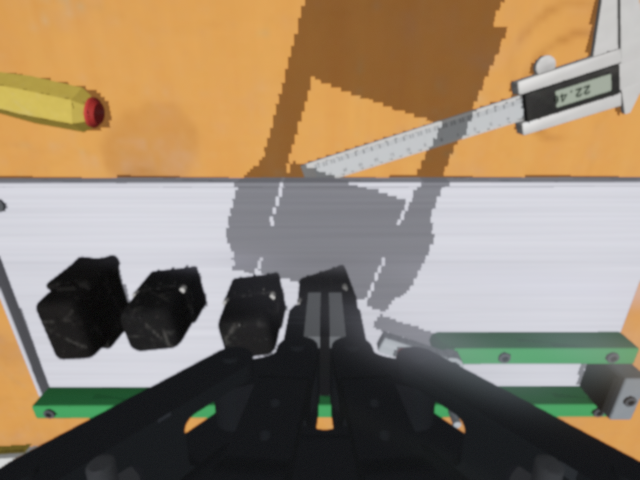

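The wrist view shows the shut fingertips at about (324,300), centred on s1's front (302–348). The front lip is at row 180, the right fence end at (36,410) and the rail's left end at (636,345). I'll cross-check the tray pose with these.

```bash
python3 - <<'E'
from h import *
p=camrig.camera_params('wrist');o=ctrl.get_obs();R=Ro.from_rotvec(o['tool_rot']).as_matrix()
T=np.eye(4);T[:3,:3]=R;T[:3,3]=o['tool_pos'];T=T@p['tool_from_camera']
def f(uv,z):
    d=T[:3,:3]@np.array([(uv[0]-p['cx'])/p['fx'],(uv[1]-p['cy'])/p['fy'],1]);w=T[:3,3]+d*(z-T[2,3])/d[2];return (w2t(TR,w[:2])*1e3).round(1)
for n,uv,z in[("front edge x-90",(100,180),.018),("front edge",(560,179),.018),("fence inner right (76,-220)",(40,401),.032),("fence outer right(90,-220)",(34,417),.032),("fence inner",(590,388),.032),("rail inner left 38,220?",(637,361),.032),("rail outer(24)",(634,333),.032),("rail outer 24",(450,334),.032),("gate tip~(13,37)",(383,335),.042),("s1 front L",(302,277),.064),("s1 frontR",(346,266),.064),("s2 top fl",(233,275),.012),("w top",(68,260),.012)]: print(n,f(uv,z))
E
```

```text
front edge x-90 [ -91.5 -129.5]
front edge [-91.4 146.1]
fence inner right (76,-220) [  69.8 -204.3]
fence outer right(90,-220) [  85.7 -213.6]
fence inner [ 59.3 196.9]
rail inner left 38,220? [ 34.7 222.9]
rail outer(24) [ 10.8 213.1]
rail outer 24 [11.1 89.1]
gate tip~(13,37) [ 4.1 42.1]
s1 front L [-50.4  -7.4]
s1 frontR [-56.9  15.9]
s2 top fl [-23.6 -57.9]
w top [ -35.4 -167.6]
```

To row units: 0.094 m / 0.6 = 0.1567, 0.0847 m / 0.6 = 0.1412.

```bash
python3 jog.py '[[[0, 0.005, 0.0027, 0.05, 0, 0, 0], [0, 0.0117, 0.0025, 0.1, 0, 0, 0], [0, 0.017, 0.0025, 0.1412, 0, 0, 0], [0, 0.017, 0.0025, 0.1412, 0, 0, 0], [0, 0, 0.0025, 0.1432, 0, 0, 0], [0, -0.0117, 0.0027, 0.1447, 0, 0, 0], [0, -0.0242, 0.0027, 0.1462, 0, 0, 0], [0, -0.0367, 0.0027, 0.1477, 0, 0, 0], [0, -0.0492, 0.0027, 0.1492, 0, 0, 0], [0, -0.0617, 0.0028, 0.1507, 0, 0, 0], [0, -0.0742, 0.0028, 0.1522, 0, 0, 0], [0, -0.0867, 0.0028, 0.1537, 0, 0, 0], [0, -0.0992, 0.0028, 0.1552, 0, 0, 0], [0, -0.1117, 0.003, 0.1567, 0, 0, 0], [0, -0.1117, 0.003, 0.1567, 0, 0, 0]]]'
python3 -c "
from h import *
plan([(28,4,24),(32,4,24)],tilt=.12)
a=camrig.get_image('scene')[180:340,200:460];b=camrig.get_image('top')[180:300,180:440]
k=lambda i:cv2.resize(i,(780,i.shape[0]*3),interpolation=cv2.INTER_CUBIC)
cv2.imwrite('pics/p2.png',k(a)[:,:,::-1])"
```

```text
t: 2.9
tool_pos: [0.5303, -0.0372, 0.0254]
tool_rot: [-0.037, 3.019, 0.005]
contact_force: [-0.4, 0.7, 0.7]
opening: -0.0002
grip_force: 0.0
zdir [ 0.12   0.003 -0.993] t 2.9 tcp tray [21.8  6.4] 25.4
(28, 4, 24) -> [-0.006  -0.0024  0.0022] [ 0.0015  0.002  -0.0002]
(32, 4, 24) -> [-0.0099 -0.0024  0.0027] [ 0.0015  0.002  -0.0002]
```

View pics/p2.png

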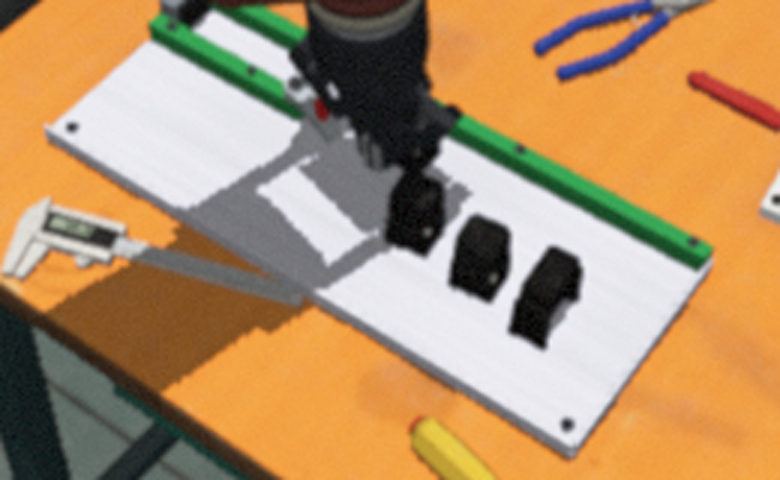

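The scene shows s1 hidden behind the gripper near the fence, and s2, s3 and the wide housing undisturbed. I'll continue to the fence.

To row units: -0.009 m / 0.6 = -0.015, -0.006 m / 0.6 = -0.01.

```bash
python3 jog.py '[[[0, -0.005, 0, 0.0007, 0, 0, 0], [0, -0.01, 0, 0.0012, 0, 0, 0], [0, -0.015, 0, 0.0017, 0, 0, 0], [0, -0.015, 0, 0.0017, 0, 0, 0]]]'; python3 jog.py '[[[0, -0.0033, 0, 0, 0, 0, 0], [0, -0.0067, 0, 0.0007, 0, 0, 0], [0, -0.0067, 0, 0.0007, 0, 0, 0]]]'
python3 -c "
from h import *
plan([(34,4,24)],tilt=.12)"
```

```text
t: 3.33
tool_pos: [0.5382, -0.0369, 0.0254]
tool_rot: [-0.037, 3.02, 0.005]
contact_force: [0.5, 0.0, 0.8]
opening: 0.0
grip_force: 0.0
t: 3.58
tool_pos: [0.5419, -0.0368, 0.0253]
tool_rot: [-0.037, 3.021, 0.005]
contact_force: [-0.1, 0.9, -0.4]
opening: -0.0001
grip_force: 0.1
zdir [ 0.12   0.003 -0.993] t 3.58 tcp tray [33.5  6.6] 25.3
(34, 4, 24) -> [-0.0003 -0.0026  0.0014] [ 0.0016  0.0008 -0.0002]
```

To row units: -0.003 m / 0.6 = -0.005, -0.0015 m / 0.6 = -0.0025.

```bash
for i in 1; do python3 jog.py '[[[0, -0.0025, 0, 0.0003, 0, 0, 0], [0, -0.005, 0, 0.0007, 0, 0, 0], [0, -0.005, 0, 0.0007, 0, 0, 0]]]'; done|grep -E 'pos|force'; python3 jog.py '[[[0, -0.0033, 0, 0.0003, 0, 0, 0], [0, -0.0033, 0, 0.0003, 0, 0, 0]]]'|grep -E 'pos|force'
python3 -c "
from h import *
b=camrig.get_image('top')[180:300,240:440]
cv2.imwrite('pics/p3.png',cv2.resize(b,None,fx=3,fy=3)[:,:,::-1])"
```

```text
tool_pos: [0.5428, -0.0368, 0.0244]
contact_force: [-7.3, -0.6, 3.0]
grip_force: 3.5
tool_pos: [0.5432, -0.0368, 0.0239]
contact_force: [-12.2, -3.0, 7.0]
grip_force: 6.3
```

View pics/p3.png

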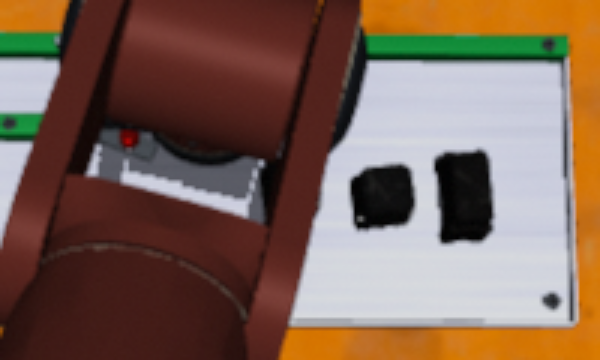

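The top view shows the arm covering s1. The force (-12 N at tray x ≈ 35) confirms s1 is at the fence, and s3 and the wide housing are unmoved. Next is s2.

```bash
python3 -c "
from h import *
plan([(-48,6,26),(-48,-43,26),(33,-43,26)],tilt=.12)"
```

```text
zdir [ 0.12   0.003 -0.993] t 4.05 tcp tray [34.7  6.5] 23.8
(-48, 6, 26) -> [ 0.0819 -0.0004 -0.0113] [ 0.0016 -0.009   0.0005]
(-48, -43, 26) -> [ 0.082  -0.0494 -0.0114] [ 0.0016 -0.009   0.0005]
(33, -43, 26) -> [ 0.0015 -0.0495 -0.0024] [ 0.0016 -0.009   0.0005]
```

To row units: 0.085 m / 0.6 = 0.1417, -0.004 m / 0.6 = -0.0067.

```bash
python3 jog.py '[[[0, 0.0583, 0, -0.0067, 0, 0, 0], [0, 0.1167, 0, -0.0133, 0, 0, 0], [0, 0.1417, -0.025, -0.0188, 0, 0, 0], [0, 0.1417, -0.0833, -0.0188, 0, 0, 0], [0, 0.1417, -0.0833, -0.0188, 0, 0, 0], [0, 0.1267, -0.0833, -0.0173, 0, 0, 0], [0, 0.1133, -0.0833, -0.016, 0, 0, 0], [0, 0.1, -0.0833, -0.0145, 0, 0, 0], [0, 0.0867, -0.0833, -0.0132, 0, 0, 0], [0, 0.0733, -0.0833, -0.0117, 0, 0, 0], [0, 0.06, -0.0833, -0.01, 0, 0, 0], [0, 0.0467, -0.0833, -0.0083, 0, 0, 0], [0, 0.0333, -0.0833, -0.0073, 0, 0, 0], [0, 0.02, -0.0833, -0.0058, 0, 0, 0], [0, 0.0083, -0.0833, -0.0045, 0, 0, 0], [0, 0.0033, -0.0833, -0.004, 0, 0, 0], [0, 0, -0.0833, -0.0033, 0, 0, 0], [0, 0, -0.0833, -0.0033, 0, 0, 0]]]' | grep -E 't:|pos|force'
python3 -c "
from h import *
plan([(34.7,-43,24),(-48,-43,26),(-48,-96,26),(33,-96,26)],tilt=.12)"
```

```text
t: 5.55
tool_pos: [0.5447, -0.0864, 0.026]
tool_rot: [-0.039, 3.03, 0.006]
contact_force: [-11.7, -0.1, 8.1]
grip_force: 5.9
zdir [ 0.12   0.003 -0.993] t 5.55 tcp tray [ 35.1 -43.1] 26.0
(34.7, -43, 24) -> [0.0006 0.0001 0.002 ] [ 0.0028 -0.0086  0.0006]
(-48, -43, 26) -> [ 0.0826  0.0002 -0.0092] [ 0.0028 -0.0086  0.0006]
(-48, -96, 26) -> [ 0.0826 -0.0528 -0.0094] [ 0.0028 -0.0086  0.0006]
(33, -96, 26) -> [ 0.0021 -0.0529 -0.0004] [ 0.0028 -0.0086  0.0006]
```

To row units: 0.086 m / 0.6 = 0.1433, 0.078 m / 0.6 = 0.13.

```bash
python3 jog.py '[[[0, 0.0583, 0, -0.0067, 0, 0, 0], [0, 0.1167, 0, -0.0133, 0, 0, 0], [0, 0.1433, -0.025, -0.0155, 0, 0, 0], [0, 0.1433, -0.0883, -0.0155, 0, 0, 0], [0, 0.1433, -0.09, -0.0155, 0, 0, 0], [0, 0.13, -0.09, -0.0142, 0, 0, 0], [0, 0.1167, -0.09, -0.0125, 0, 0, 0], [0, 0.1033, -0.09, -0.011, 0, 0, 0], [0, 0.09, -0.09, -0.0095, 0, 0, 0], [0, 0.0767, -0.09, -0.008, 0, 0, 0], [0, 0.0633, -0.09, -0.0067, 0, 0, 0], [0, 0.05, -0.09, -0.005, 0, 0, 0], [0, 0.0367, -0.09, -0.0033, 0, 0, 0], [0, 0.0233, -0.09, -0.0025, 0, 0, 0], [0, 0.0117, -0.09, -0.0017, 0, 0, 0], [0, 0.005, -0.09, 0, 0, 0, 0], [0, 0, -0.09, 0, 0, 0, 0], [0, 0, -0.09, 0, 0, 0, 0]]]' | grep -E 't:|pos|force'
python3 -c "
from h import *
plan([(-10,-97,26),(-10,-97,100),(58,-150,100),(58,-150,24)],yaw=1.571,tilt=.12)"
```

```text
t: 7.05
tool_pos: [0.5459, -0.1405, 0.0261]
tool_rot: [-0.039, 3.031, 0.006]
contact_force: [-13.6, -0.8, 9.2]
grip_force: 6.9
zdir [-0.003  0.12  -0.993] t 7.05 tcp tray [ 34.9 -97.2] 26.1
(-10, -97, 26) -> [ 0.0446  0.0002 -0.0048] [-0.1784 -0.0053 -1.5594]
(-10, -97, 100) -> [ 0.0365  0.0004 -0.0784] [-0.1784 -0.0053 -1.5594]
(58, -150, 100) -> [-0.0311 -0.0527 -0.071 ] [-0.1784 -0.0053 -1.5594]
(58, -150, 24) -> [-0.0227 -0.0529  0.0045] [-0.1784 -0.0053 -1.5594]
```

To row units: -0.078 m / 0.6 = -0.13, 0.03 m / 0.6 = 0.05, -0.004 rad / 4 = -0.001.

```bash
python3 jog.py '[[[0, 0.05, 0, -0.005, 0, 0, 0], [0, 0.05, 0, -0.0667, 0, 0, 0], [0, 0.0467, 0, -0.13, 0, 0, 0], [0, 0.0167, -0.0333, -0.125, -0.015, -0.0005, -0.13], [0, -0.0333, -0.0833, -0.12, -0.03, -0.001, -0.25], [0, -0.0467, -0.0883, -0.1183, -0.0445, -0.0013, -0.3898], [0, -0.0467, -0.0883, -0.1183, -0.0445, -0.0013, -0.3898], [0, -0.0467, -0.0883, -0.1183, -0.0445, -0.0013, -0.3898], [0, -0.0467, -0.0883, -0.1183, -0.0445, -0.0013, -0.3898], [0, -0.0467, -0.0883, -0.1183, -0.0445, -0.0013, -0.3898], [0, -0.0467, -0.0883, -0.1183, -0.0445, -0.0013, -0.3898], [0, -0.0467, -0.0883, -0.1183, -0.0445, -0.0013, -0.3898], [0, -0.0467, -0.0883, -0.1183, -0.0445, -0.0013, -0.3898], [0, -0.0467, -0.0883, -0.1183, -0.0445, -0.0013, -0.3898], [0, -0.0467, -0.0883, -0.1183, -0.0445, -0.0013, -0.3898], [0, -0.0467, -0.0883, -0.1183, -0.0445, -0.0013, -0.3898], [0, -0.0467, -0.0883, -0.1183, -0.0445, -0.0013, -0.3898]]]' | grep -E 't:|pos|force'
python3 -c "
from h import *
plan([(58,-150,100),(58,-150,24),(58,0,24),(58,75,24)],yaw=1.571,tilt=.12)
a=camrig.get_image('scene')[180:340,200:460];b=camrig.get_image('wrist')
k=cv2.resize(a,(520,320),interpolation=cv2.INTER_CUBIC)
cv2.imwrite('pics/p4.png',np.vstack([k,cv2.resize(b,(520,280),interpolation=cv2.INTER_AREA)])[:,:,::-1])"
```

```text
t: 8.47
tool_pos: [0.5916, -0.1229, 0.0959]
tool_rot: [1.851, -2.475, 0.052]
contact_force: [-0.1, 1.0, 0.2]
grip_force: 0.0
zdir [-0.003  0.12  -0.993] t 8.47 tcp tray [ 81.  -80.7] 95.9
(58, -150, 100) -> [0.0731 0.0007 0.0003] [-0.0059 -0.1786 -0.3118]
(58, -150, 24) -> [0.0685 0.0004 0.0762] [-0.0059 -0.1786 -0.3118]
(58, 0, 24) -> [-0.074   0.0464  0.0677] [-0.0059 -0.1786 -0.3118]
(58, 75, 24) -> [-0.1453  0.0693  0.0634] [-0.0059 -0.1786 -0.3118]
```

View pics/p4.png

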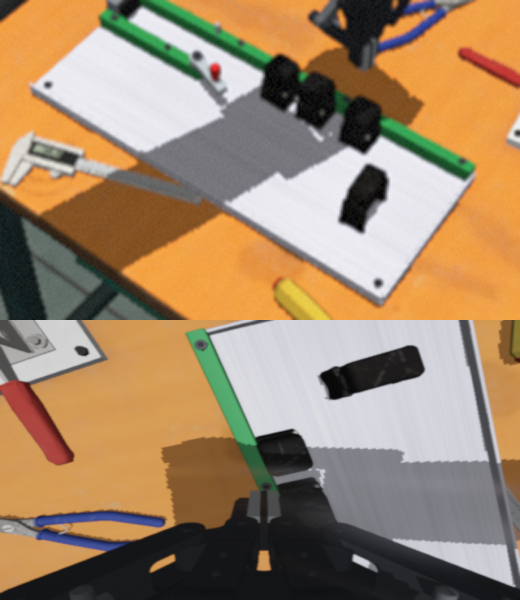

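All three squares stand flush along the fence, upright. The tool move was rate-limited, so I'll finish it now.

To row units: 0.073 m / 0.6 = 0.1217, 0.04 m / 0.6 = 0.0667, -0.3118 rad / 4 = -0.078.

```bash
python3 jog.py '[[[0, 0.0667, 0, -0.0067, -0.0003, -0.0125, -0.025], [0, 0.1217, 0.0012, 0, -0.0015, -0.0447, -0.078], [0, 0.1217, 0.0012, 0, -0.0015, -0.0447, -0.078], [0, 0.1217, 0.0012, 0, -0.0015, -0.0447, -0.078], [0, 0.1217, 0.0012, 0, -0.0015, -0.0447, -0.078], [0, 0.1217, 0.0012, 0, -0.0015, -0.0447, -0.078]]]' | grep -E 't:|pos|force'
python3 -c "
from h import *
print(ctrl.get_obs()['q'].round(2))
plan([(58,-150,100),(58,-150,24),(58,0,24),(58,65,24)],yaw=1.571,tilt=.12)"
```

```text
t: 9.07
tool_pos: [0.5983, -0.0663, 0.0918]
tool_rot: [1.96, -2.398, 0.039]
contact_force: [-0.2, -0.2, 0.4]
grip_force: 0.0
[-0.21  0.13  1.77 -0.05  1.25 -3.13]
zdir [-0.003  0.12  -0.993] t 9.07 tcp tray [ 89.1 -24.3] 91.8
(58, -150, 100) -> [ 0.1297  0.0023 -0.0017] [ 0.0006 -0.1685 -0.2259]
(58, -150, 24) -> [0.1259 0.0017 0.0742] [ 0.0006 -0.1685 -0.2259]
(58, 0, 24) -> [-0.0201  0.0352  0.0671] [ 0.0006 -0.1685 -0.2259]
(58, 65, 24) -> [-0.0834  0.0497  0.0641] [ 0.0006 -0.1685 -0.2259]
```

Joint 6 is at its limit (-3.13), so I'll turn the tool the other way (half turn), with the tilt reversed.

```bash
python3 -c "
from h import *
plan([(50,-150,115),(58,-150,24),(58,0,24),(58,65,24)],yaw=-1.571,tilt=-.12)
plan([(50,-150,115)],yaw=.3,tilt=0)"
```

```text
zdir [-0.003  0.12  -0.993] t 9.07 tcp tray [ 89.1 -24.3] 91.8
(50, -150, 115) -> [ 0.1323  0.0103 -0.0165] [-2.464e-01 -9.000e-04  2.906e+00]
(58, -150, 24) -> [0.1259 0.0017 0.0742] [-2.464e-01 -9.000e-04  2.906e+00]
(58, 0, 24) -> [-0.0201  0.0352  0.0671] [-2.464e-01 -9.000e-04  2.906e+00]
(58, 65, 24) -> [-0.0834  0.0497  0.0641] [-2.464e-01 -9.000e-04  2.906e+00]
zdir [ 0.  0. -1.] t 9.07 tcp tray [ 89.1 -24.3] 91.8
(50, -150, 115) -> [ 0.1323  0.0103 -0.0165] [-0.0185 -0.05    1.0455]
```

To row units: 0.132 m / 0.6 = 0.22, 0.08 m / 0.6 = 0.1333, 1.05 rad / 4 = 0.2625.

```bash
python3 jog.py '[[[0, 0, 0, -0.0333, 0, 0, 0.025], [0, 0.0333, 0.005, -0.0333, 0, -0.005, 0.0625], [0, 0.0667, 0.0083, -0.0333, -0.0025, -0.0075, 0.125], [0, 0.1333, 0.0133, -0.03, -0.0038, -0.01, 0.2], [0, 0.22, 0.0167, -0.0275, -0.0046, -0.0125, 0.2625], [0, 0.22, 0.0167, -0.0275, -0.0046, -0.0125, 0.2625], [0, 0.22, 0.0167, -0.0275, -0.0046, -0.0125, 0.2625], [0, 0.22, 0.0167, -0.0275, -0.0046, -0.0125, 0.2625], [0, 0.22, 0.0167, -0.0275, -0.0615, 0, 0.725], [0, 0.22, 0.0167, -0.0275, -0.0615, 0, 0.725], [0, 0.22, 0.0167, -0.0275, -0.0615, 0, 0.725], [0, 0.22, 0.0167, -0.0275, -0.0615, 0, 0.725], [0, 0.22, 0.0167, -0.0275, -0.0615, 0, 0.725], [0, 0.22, 0.0167, -0.0275, -0.0615, 0, 0.725], [0, 0.22, 0.0167, -0.0275, -0.0615, 0, 0.725], [0, 0.22, 0.0167, -0.0275, -0.0615, 0, 0.725], [0, 0.22, 0.0167, -0.0275, -0.0615, 0, 0.725], [0, 0.22, 0.0167, -0.0275, -0.0615, 0, 0.725], [0, 0.22, 0.0167, -0.0275, -0.0615, 0, 0.725], [0, 0.22, 0.0167, -0.0275, -0.0615, 0, 0.725]]]' | grep -E 't:|pos|force'
python3 -c "
from h import *
print(ctrl.get_obs()['q'].round(2))
plan([(58,-150,115),(58,-150,24),(58,0,24),(58,65,24)],yaw=-1.571,tilt=-.12)"
```

```text
t: 10.73
tool_pos: [0.5628, -0.1932, 0.1154]
tool_rot: [-1.612, -2.61, -0.105]
contact_force: [0.4, 0.4, -0.9]
grip_force: 0.0
[-0.49  0.12  1.75  0.07  1.35 -0.97]
zdir [-0.003  0.12  -0.993] t 10.73 tcp tray [  50.5 -150.3] 115.4
(58, -150, 115) -> [-0.003   0.0069  0.0002] [-0.0274  0.018   0.4381]
(58, -150, 24) -> [-0.0118  0.005   0.0908] [-0.0274  0.018   0.4381]
(58, 0, 24) -> [0.1233 0.0687 0.1052] [-0.0274  0.018   0.4381]
(58, 65, 24) -> [0.1818 0.0963 0.1115] [-0.0274  0.018   0.4381]
```

To row units: 0.0905 m / 0.6 = 0.1508, 0.06 m / 0.6 = 0.1, 0.438 rad / 4 = 0.1095.

```bash
python3 jog.py '[[[0, -0.005, 0.0117, 0, -0.0015, 0.001, 0.0275], [0, -0.005, 0.0117, 0, -0.0069, 0.0045, 0.1095], [0, -0.005, 0.0117, 0, -0.0069, 0.0045, 0.1095], [0, -0.01, 0.01, 0.05, -0.0069, 0.0045, 0.1095], [0, -0.015, 0.0092, 0.1, -0.0069, 0.0045, 0.1095], [0, -0.0197, 0.0083, 0.1508, -0.0069, 0.0045, 0.1095], [0, -0.0197, 0.0083, 0.1508, -0.0069, 0.0045, 0.1095]]]' | grep -E 't:|pos|force'
python3 -c "
from h import *
print(ctrl.get_obs()['q'].round(2))
plan([(58,-150,24),(58,-100,24),(58,0,24),(58,65,24)],yaw=-1.571,tilt=-.12)"
```

```text
t: 11.32
tool_pos: [0.5654, -0.1903, 0.0174]
tool_rot: [-2.118, -2.183, -0.122]
contact_force: [-1.6, -0.1, -2.3]
grip_force: 0.0
[-0.5   0.25  1.79  0.11  1.18 -0.57]
zdir [-0.003  0.12  -0.993] t 11.32 tcp tray [  53.1 -147.5] 17.4
(58, -150, 24) -> [-0.0017  0.0048 -0.0069] [-0.0111 -0.0056  0.0049]
(58, -100, 24) -> [ 0.0479  0.0051 -0.0007] [-0.0111 -0.0056  0.0049]
(58, 0, 24) -> [0.1472 0.0057 0.0119] [-0.0111 -0.0056  0.0049]
(58, 65, 24) -> [0.2116 0.0061 0.02  ] [-0.0111 -0.0056  0.0049]
```

To row units: 0.102 m / 0.6 = 0.17, 0.018 m / 0.6 = 0.03, -0.011 rad / 4 = -0.0028.

```bash
python3 jog.py '[[[0, -0.0028, 0.008, -0.0115, -0.0028, -0.0014, 0.0013], [0, 0.0167, 0.008, -0.0092, -0.0028, -0.0014, 0.0013], [0, 0.03, 0.0082, -0.0073, -0.0028, -0.0014, 0.0013], [0, 0.0417, 0.0083, -0.006, -0.0028, -0.0014, 0.0013], [0, 0.0533, 0.0083, -0.0045, -0.0028, -0.0014, 0.0013], [0, 0.065, 0.0083, -0.003, -0.0028, -0.0014, 0.0013], [0, 0.0767, 0.0083, -0.0017, -0.0028, -0.0014, 0.0013], [0, 0.0883, 0.0083, 0, -0.0028, -0.0014, 0.0013], [0, 0.1, 0.0083, 0.0013, -0.0028, -0.0014, 0.0013], [0, 0.1117, 0.0083, 0.0028, -0.0028, -0.0014, 0.0013], [0, 0.1233, 0.0088, 0.0043, -0.0028, -0.0014, 0.0013], [0, 0.135, 0.0088, 0.0058, -0.0028, -0.0014, 0.0013], [0, 0.1467, 0.009, 0.0073, -0.0028, -0.0014, 0.0013], [0, 0.1583, 0.009, 0.0088, -0.0028, -0.0014, 0.0013], [0, 0.17, 0.0092, 0.0103, -0.0028, -0.0014, 0.0013], [0, 0.17, 0.0092, 0.0103, -0.0028, -0.0014, 0.0013]]]' | grep -E 't:|pos|force'
python3 -c "
from h import *
plan([(58,-50,24),(58,0,24),(58,80,24)],yaw=-1.571,tilt=-.12)
a=camrig.get_image('scene')[180:340,200:460];b=camrig.get_image('wrist')
k=cv2.resize(a,(520,320),interpolation=cv2.INTER_CUBIC)
cv2.imwrite('pics/p5.png',np.vstack([k,cv2.resize(b,(360,270),interpolation=cv2.INTER_AREA)[:, :].copy() if 0 else cv2.copyMakeBorder(cv2.resize(b,(360,270),interpolation=cv2.INTER_AREA),0,0,0,160,0)])[:,:,::-1])"
```

```text
t: 12.65
tool_pos: [0.5743, -0.0908, 0.0326]
tool_rot: [-2.142, -2.198, -0.137]
contact_force: [1.3, -1.1, 5.8]
grip_force: 2.2
zdir [-0.003  0.12  -0.993] t 12.65 tcp tray [ 64.5 -48.2] 32.6
(58, -50, 24) -> [-0.0028 -0.0067  0.0082] [0.0148 0.0079 0.002 ]
(58, 0, 24) -> [ 0.0469 -0.0067  0.0138] [0.0148 0.0079 0.002 ]
(58, 80, 24) -> [ 0.1264 -0.0067  0.0228] [0.0148 0.0079 0.002 ]
```

View pics/p5.png

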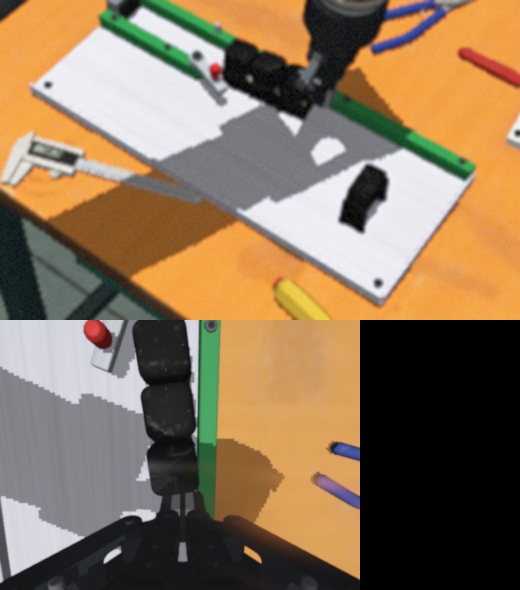

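The scene and wrist views show the train of three upright, with s1 drifting away from the fence (wrist view, right edges at 187, 193 and 197 against the fence at about 200). I'll measure the gaps before going on.

```bash
cat >> h.py <<'E'
def wpx(uv,z):
    p=camrig.camera_params('wrist');o=ctrl.get_obs();R=Ro.from_rotvec(o['tool_rot']).as_matrix()
    T=np.eye(4);T[:3,:3]=R;T[:3,3]=o['tool_pos'];T=T@p['tool_from_camera']
    d=T[:3,:3]@np.array([(uv[0]-p['cx'])/p['fx'],(uv[1]-p['cy'])/p['fy'],1]);w=T[:3,3]+d*(z-T[2,3])/d[2];return (w2t(TR,w[:2])*1e3).round(1)
E
python3 - <<'E'
from h import *
k=640/360
for n,u,v,z in[("fence in",198,150+320,.032),("fence in",203,340,.032),("fence in far",206,325,.032),("s3 L",148,455,.064),("s3 R",197,450,.064),("s2 L",141,395,.064),("s2R",192,395,.064),("s2R",195,430,.064),("s1L",135,335,.064),("s1R",187,335,.064),("s1R",189,375,.064),("s1/s2 L",143,383,.064),("knob",97,333,.06)]:
    print(n,wpx((u*k,(v-320)*k),z))
E
```

```text
fence in [ 75.3 -28.5]
fence in [77.4 57.9]
fence in far [79.2 66.8]
s3 L [ 44.5 -11.9]
s3 R [71.8 -9.2]
s2 L [41.8 20.3]
s2R [68.7 20.3]
s2R [70.5  1.9]
s1L [39.7 49.5]
s1R [66.  49.6]
s1R [67.1 30.4]
s1/s2 L [43.  26.3]
knob [19.4 51.7]
```

The train has turned slightly because I pushed off-centre towards the fence: s1 is about 7 mm off it and s2 about 4 mm. I'll back off and square the row against the fence, pushing at the s1/s2 joint clear of the gate tip (y<34). After that I'll push further left on s3.

Careful with the scale: shifts go in shares of 0.6 m and turns go in shares of 4 rad. That gives: -0.07 m / 0.6 = -0.1167, -0.035 m / 0.6 = -0.0583.

```bash
python3 jog.py '[[[0, -0.0333, -0.0083, 0, 0, 0, 0], [0, -0.0333, -0.0083, -0.0583, 0, 0, 0], [0, -0.0333, -0.0083, -0.1167, 0, 0, 0], [0, -0.0333, -0.0083, -0.1167, 0, 0, 0], [0, -0.0333, -0.0083, -0.1167, 0, 0, 0]]]' | grep -E 't:|pos|force'
python3 -c "
from h import *
plan([(10,17.5,100),(10,17.5,24),(34,17.5,24)],yaw=0,tilt=.12)"
```

```text
t: 13.17
tool_pos: [0.5688, -0.1195, 0.1]
tool_rot: [-2.143, -2.196, -0.137]
contact_force: [-0.1, 0.6, -0.6]
grip_force: 0.0
zdir [ 0.12   0.003 -0.993] t 13.17 tcp tray [ 58.4 -76.8] 100.0
(10, 17.5, 100) -> [ 0.0938 -0.0485  0.0098] [ 0.0057 -0.1708 -1.5745]
(10, 17.5, 24) -> [ 0.0852 -0.0496  0.0853] [ 0.0057 -0.1708 -1.5745]
(34, 17.5, 24) -> [ 0.0852 -0.0256  0.0857] [ 0.0057 -0.1708 -1.5745]
```

To row units: 0.0938 m / 0.6 = 0.1563, -0.0485 m / 0.6 = -0.0808, -1.5745 rad / 4 = -0.3936.

```bash
python3 jog.py '[[[0, 0.05, -0.0667, 0.005, 0, -0.01, -0.1], [0, 0.1563, -0.0808, 0.0163, 0.0014, -0.0427, -0.3936], [0, 0.1563, -0.0808, 0.0163, 0.0014, -0.0427, -0.3936], [0, 0.1563, -0.0808, 0.0163, 0.0014, -0.0427, -0.3936], [0, 0.1563, -0.0808, 0.0163, 0.0014, -0.0427, -0.3936], [0, 0.1563, -0.0808, 0.0163, 0.0014, -0.0427, -0.3936], [0, 0.1563, -0.0808, 0.0163, 0.0014, -0.0427, -0.3936], [0, 0.1563, -0.0808, 0.0163, 0.0014, -0.0427, -0.3936], [0, 0.1563, -0.0808, 0.0163, 0.0014, -0.0427, -0.3936], [0, 0.1563, -0.0808, 0.0163, 0.0014, -0.0427, -0.3936], [0, 0.1563, -0.0808, 0.0163, 0.0014, -0.0427, -0.3936], [0, 0.1563, -0.0808, 0.0163, 0.0014, -0.0427, -0.3936], [0, 0.1563, -0.0808, 0.0163, 0.0014, -0.0427, -0.3936], [0, 0.1563, -0.0808, 0.0163, 0.0014, -0.0427, -0.3936], [0, 0.1563, -0.0808, 0.0163, 0.0014, -0.0427, -0.3936], [0, 0.1563, -0.0808, 0.0163, 0.0014, -0.0427, -0.3936], [0, 0.1563, -0.0808, 0.0163, 0.0014, -0.0427, -0.3936], [0, 0.1563, -0.0808, 0.0163, 0.0014, -0.0427, -0.3936]]]' | grep -E 't:|pos|force'
python3 -c "
from h import *
plan([(8,18,100),(8,18,25),(34,18,25),(37,18,25)],yaw=0,tilt=.12)"
```

```text
t: 14.67
tool_pos: [0.5166, -0.0259, 0.0976]
tool_rot: [-0.037, 3.026, 0.005]
contact_force: [-0.7, 0.3, 0.4]
grip_force: 0.0
zdir [ 0.12   0.003 -0.993] t 14.67 tcp tray [ 8.5 18.1] 97.6
(8, 18, 100) -> [ 0.0002 -0.0001 -0.0024] [ 0.0017 -0.0048 -0.0007]
(8, 18, 25) -> [ 0.0088 -0.0002  0.0721] [ 0.0017 -0.0048 -0.0007]
(34, 18, 25) -> [-0.017  -0.0002  0.075 ] [ 0.0017 -0.0048 -0.0007]
(37, 18, 25) -> [-0.02   -0.0002  0.0754] [ 0.0017 -0.0048 -0.0007]
```

To row units: 0.0756 m / 0.6 = 0.126, 0.0754 m / 0.6 = 0.1257.

```bash
python3 jog.py '[[[0, 0.0067, 0, 0.0583, 0, 0, 0], [0, 0.0147, 0, 0.12, 0, 0, 0], [0, 0.0147, 0, 0.12, 0, 0, 0], [0, 0.0067, 0, 0.1208, 0, 0, 0], [0, -0.0017, 0, 0.1217, 0, 0, 0], [0, -0.01, 0, 0.1225, 0, 0, 0], [0, -0.0183, 0, 0.1233, 0, 0, 0], [0, -0.025, 0, 0.1245, 0, 0, 0], [0, -0.03, 0, 0.125, 0, 0, 0], [0, -0.0333, 0, 0.1257, 0, 0, 0], [0, -0.0367, 0, 0.126, 0, 0, 0], [0, -0.0367, 0, 0.126, 0, 0, 0]]]' | grep -E 't:|pos|force'
python3 -c "
from h import *
plan([(34.7,18,25)],yaw=0,tilt=.12)
cv2.imwrite('pics/w6.png',camrig.get_image('wrist')[:,:,::-1])"
```

```text
t: 15.67
tool_pos: [0.5434, -0.0251, 0.0245]
tool_rot: [-0.04, 3.037, 0.005]
contact_force: [-15.9, -1.5, 11.0]
grip_force: 8.0
zdir [ 0.12   0.003 -0.993] t 15.67 tcp tray [35.3 18.2] 24.5
(34.7, 18, 25) -> [ 0.0006 -0.0002 -0.0006] [ 0.0019 -0.0158  0.0012]
```

View pics/w6.png

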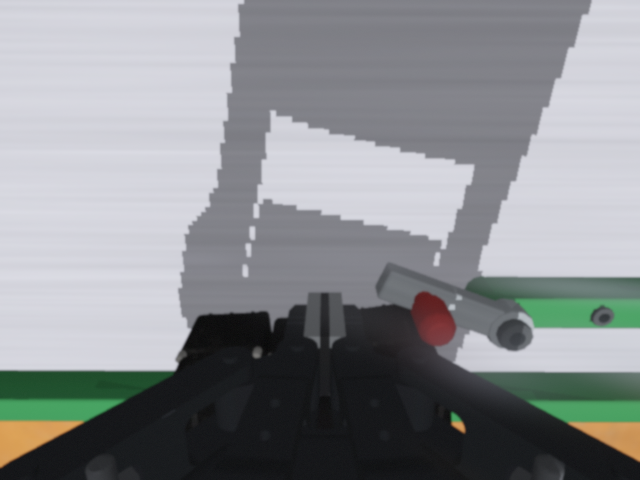

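The wrist view shows the fingers at (324,320) pressing s2 and s1's corner flat (force -16 N). The gate is untouched and the rail nose is rounded at (505,330). I'll go back behind s3 and push left of centre, with the face turned slightly toward the fence.

To row units: -0.075 m / 0.6 = -0.125, -0.035 m / 0.6 = -0.0583.

```bash
python3 jog.py '[[[0, 0.0333, 0, 0, 0, 0, 0], [0, 0.0333, 0, -0.0583, 0, 0, 0], [0, 0.0333, 0, -0.125, 0, 0, 0], [0, 0.0333, 0, -0.125, 0, 0, 0], [0, 0.0333, 0, -0.125, 0, 0, 0]]]' | grep -E 't:|pos|force'
python3 -c "
from h import *
plan([(53,-78,100),(53,-78,24)],yaw=-1.65,tilt=-.12)"
```

```text
t: 16.13
tool_pos: [0.5215, -0.0265, 0.1019]
tool_rot: [-0.038, 3.018, 0.002]
contact_force: [0.4, 0.5, 0.0]
grip_force: 0.0
zdir [ 0.007  0.12  -0.993] t 16.13 tcp tray [13.4 17.3] 101.9
(53, -78, 100) -> [-0.0391 -0.0954  0.0068] [0.0028 0.186  1.6535]
(53, -78, 24) -> [-0.0297 -0.0953  0.0822] [0.0028 0.186  1.6535]
```

To row units: -0.0954 m / 0.6 = -0.159, -0.0391 m / 0.6 = -0.0652, 1.6535 rad / 4 = 0.4134.

```bash
python3 jog.py '[[[0, -0.0652, -0.159, 0.0113, 0.0007, 0.0465, 0.4134], [0, -0.0652, -0.159, 0.0113, 0.0007, 0.0465, 0.4134], [0, -0.0652, -0.159, 0.0113, 0.0007, 0.0465, 0.4134], [0, -0.0652, -0.159, 0.0113, 0.0007, 0.0465, 0.4134], [0, -0.0652, -0.159, 0.0113, 0.0007, 0.0465, 0.4134], [0, -0.0652, -0.159, 0.0113, 0.0007, 0.0465, 0.4134], [0, -0.0652, -0.159, 0.0113, 0.0007, 0.0465, 0.4134], [0, -0.0652, -0.159, 0.0113, 0.0007, 0.0465, 0.4134], [0, -0.0652, -0.159, 0.0113, 0.0007, 0.0465, 0.4134], [0, -0.0652, -0.159, 0.0113, 0.0007, 0.0465, 0.4134], [0, -0.0652, -0.159, 0.0113, 0.0007, 0.0465, 0.4134], [0, -0.0652, -0.159, 0.0113, 0.0007, 0.0465, 0.4134], [0, -0.0652, -0.159, 0.0113, 0.0007, 0.0465, 0.4134], [0, -0.0652, -0.159, 0.0113, 0.0007, 0.0465, 0.4134], [0, -0.0652, -0.159, 0.0113, 0.0007, 0.0465, 0.4134], [0, -0.0652, -0.159, 0.0113, 0.0007, 0.0465, 0.4134], [0, -0.0652, -0.159, 0.0113, 0.0007, 0.0465, 0.4134], [0, -0.0652, -0.159, 0.0113, 0.0007, 0.0465, 0.4134], [0, -0.0652, -0.159, 0.0113, 0.0007, 0.0465, 0.4134], [0, -0.0652, -0.159, 0.0113, 0.0007, 0.0465, 0.4134]]]' | grep -E 't:|pos|force'
python3 -c "
from h import *
plan([(53,-75,24),(53,-48,24),(53,0,24),(53,85,24)],yaw=-1.65,tilt=-.12)"
```

```text
t: 17.8
tool_pos: [0.5608, -0.1203, 0.0951]
tool_rot: [-2.214, -2.097, -0.126]
contact_force: [-0.2, 0.3, 0.7]
grip_force: 0.0
zdir [ 0.007  0.12  -0.993] t 17.8 tcp tray [ 50.3 -77.3] 95.1
(53, -75, 24) -> [-0.0061  0.0031  0.0709] [-0.0081 -0.0012 -0.0005]
(53, -48, 24) -> [0.0206 0.001  0.0742] [-0.0081 -0.0012 -0.0005]
(53, 0, 24) -> [ 0.0681 -0.0028  0.08  ] [-0.0081 -0.0012 -0.0005]
(53, 85, 24) -> [ 0.1522 -0.0095  0.0903] [-0.0081 -0.0012 -0.0005]
```

To row units: 0.0772 m / 0.6 = 0.1287, 0.0763 m / 0.6 = 0.1272, -0.008 rad / 4 = -0.002.

```bash
python3 jog.py '[[[0, -0.005, 0.005, 0.0583, -0.002, -0.0003, 0], [0, -0.01, 0.005, 0.1183, -0.002, -0.0003, 0], [0, -0.01, 0.005, 0.1183, -0.002, -0.0003, 0], [0, 0.0033, 0.0042, 0.12, -0.002, -0.0003, 0], [0, 0.0167, 0.0033, 0.1217, -0.002, -0.0003, 0], [0, 0.0283, 0.0017, 0.123, -0.002, -0.0003, 0], [0, 0.04, 0.0012, 0.1243, -0.002, -0.0003, 0], [0, 0.0517, 0, 0.1258, -0.002, -0.0003, 0], [0, 0.0633, -0.0008, 0.1272, -0.002, -0.0003, 0], [0, 0.075, -0.0017, 0.1287, -0.002, -0.0003, 0], [0, 0.075, -0.0017, 0.1287, -0.002, -0.0003, 0], [0, 0.075, -0.0017, 0.1287, -0.002, -0.0003, 0]]]' | grep -E 't:|pos|force'
python3 -c "
from h import *
plan([(53,0,24),(53,85,24)],yaw=-1.65,tilt=-.12)
cv2.imwrite('pics/w7.png',camrig.get_image('wrist')[:,:,::-1])"
```

```text
t: 18.8
tool_pos: [0.562, -0.0657, 0.024]
tool_rot: [-2.219, -2.101, -0.133]
contact_force: [0.1, -0.8, -0.7]
grip_force: 0.0
zdir [ 0.007  0.12  -0.993] t 18.8 tcp tray [ 52.9 -22.9] 24.0
(53, 0, 24) -> [ 0.0226 -0.0017  0.0027] [-0.0002 -0.0003 -0.0001]
(53, 85, 24) -> [ 0.1068 -0.0084  0.0129] [-0.0002 -0.0003 -0.0001]
```

View pics/w7.png

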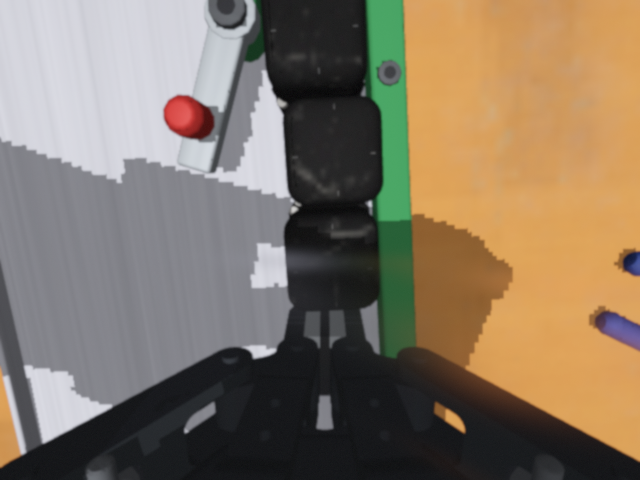

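The wrist view shows the row lined up along the fence, with s1's front at the mouth (left edge at px 268) just clear of the rail nose (px 262). I'll keep sweeping.

To row units: 0.036 m / 0.6 = 0.06, 0.03 m / 0.6 = 0.05.

```bash
python3 jog.py '[[[0, 0.01, -0.0008, 0.0012, 0, 0, 0], [0, 0.02, -0.0017, 0.0023, 0, 0, 0], [0, 0.03, -0.0022, 0.0033, 0, 0, 0], [0, 0.04, -0.0028, 0.0047, 0, 0, 0], [0, 0.05, -0.0037, 0.0058, 0, 0, 0], [0, 0.06, -0.0045, 0.007, 0, 0, 0], [0, 0.06, -0.0045, 0.007, 0, 0, 0], [0, 0.06, -0.0045, 0.007, 0, 0, 0]]]' | grep -E 't:|pos|force'
python3 -c "
from h import *
plan([(53,20,24),(53,85,24)],yaw=-1.65,tilt=-.12)"
```

```text
t: 19.52
tool_pos: [0.5614, -0.0294, 0.024]
tool_rot: [-2.219, -2.101, -0.133]
contact_force: [0.2, 0.6, 0.0]
grip_force: 0.0
zdir [ 0.007  0.12  -0.993] t 19.52 tcp tray [53.1 13.4] 24.0
(53, 20, 24) -> [ 0.0065 -0.0006  0.0008] [-0.0003 -0.0003 -0.0001]
(53, 85, 24) -> [ 0.0708 -0.0058  0.0086] [-0.0003 -0.0003 -0.0001]
```

To row units: 0.036 m / 0.6 = 0.06, 0.03 m / 0.6 = 0.05.

```bash
python3 jog.py '[[[0, 0.01, -0.0008, 0.0012, 0, 0, 0], [0, 0.02, -0.0017, 0.0023, 0, 0, 0], [0, 0.03, -0.0023, 0.0033, 0, 0, 0], [0, 0.04, -0.003, 0.0047, 0, 0, 0], [0, 0.05, -0.0038, 0.006, 0, 0, 0], [0, 0.06, -0.0047, 0.0072, 0, 0, 0], [0, 0.06, -0.0047, 0.0072, 0, 0, 0], [0, 0.06, -0.0047, 0.0072, 0, 0, 0]]]' | grep -E 't:|pos|force'
python3 -c "
from h import *
plan([(57.5,45,24),(57.5,65,24),(57.5,85,24)],yaw=-1.571,tilt=-.12)
cv2.imwrite('pics/w8.png',camrig.get_image('wrist')[:,:,::-1])"
```

```text
t: 20.18
tool_pos: [0.5606, 0.0069, 0.0241]
tool_rot: [-2.219, -2.101, -0.133]
contact_force: [-0.5, 0.0, -0.6]
grip_force: 0.0
zdir [-0.003  0.12  -0.993] t 20.18 tcp tray [53.2 49.8] 24.1
(57.5, 45, 24) -> [-0.0044  0.0047 -0.0004] [ 0.0092 -0.0003 -0.0786]
(57.5, 65, 24) -> [0.0154 0.0031 0.0019] [ 0.0092 -0.0003 -0.0786]
(57.5, 85, 24) -> [0.0352 0.0015 0.0043] [ 0.0092 -0.0003 -0.0786]
```

View pics/w8.png

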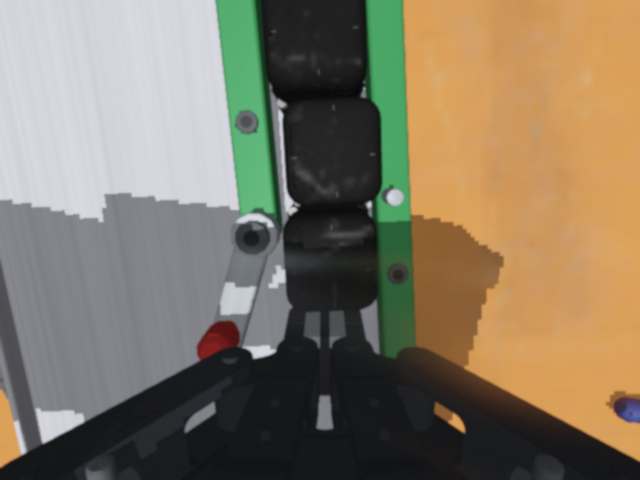

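s1 and s2 are inside the lane and s3 is entering between the nose (275) and the fence (380). I'll square the tool, centre it and push to the stop.

To row units: 0.031 m / 0.6 = 0.0517, 0.0047 m / 0.6 = 0.0078, -0.0786 rad / 4 = -0.0197.

```bash
python3 jog.py '[[[0, -0.0067, 0.0078, 0, 0.0023, 0, -0.0197], [0, 0.0033, 0.007, 0.0007, 0.0023, 0, -0.0197], [0, 0.0133, 0.0062, 0.0018, 0.0023, 0, -0.0197], [0, 0.0233, 0.0053, 0.003, 0.0023, 0, -0.0197], [0, 0.0317, 0.0047, 0.0038, 0.0023, 0, -0.0197], [0, 0.04, 0.004, 0.005, 0.0023, 0, -0.0197], [0, 0.0467, 0.0033, 0.0058, 0.0023, 0, -0.0197], [0, 0.0517, 0.003, 0.0063, 0.0023, 0, -0.0197], [0, 0.0517, 0.003, 0.0063, 0.0023, 0, -0.0197], [0, 0.0517, 0.003, 0.0063, 0.0023, 0, -0.0197]]]' | grep -E 't:|pos|force'
python3 -c "
from h import *
plan([(57.5,85,24)],yaw=-1.571,tilt=-.12)"
```

```text
t: 21.07
tool_pos: [0.564, 0.0378, 0.024]
tool_rot: [-2.132, -2.184, -0.128]
contact_force: [-0.1, -0.4, 0.3]
grip_force: 0.0
zdir [-0.003  0.12  -0.993] t 21.07 tcp tray [57.4 80.6] 24.0
(57.5, 85, 24) -> [0.0044 0.0001 0.0005] [-0.     -0.0005 -0.0005]
```

To row units: 0.006 m / 0.6 = 0.01, 0.0045 m / 0.6 = 0.0075.

```bash
python3 jog.py '[[[0, 0.0025, 0, 0.0003, 0, 0, 0], [0, 0.005, 0, 0.0005, 0, 0, 0], [0, 0.0075, 0, 0.0008, 0, 0, 0], [0, 0.01, 0, 0.0012, 0, 0, 0], [0, 0.01, 0, 0.0012, 0, 0, 0]]]' | grep -E 't:|pos|force'; python3 jog.py '[[[0, 0.0025, 0, 0.0003, 0, 0, 0], [0, 0.005, 0, 0.0005, 0, 0, 0], [0, 0.005, 0, 0.0005, 0, 0, 0]]]' | grep -E 't:|pos|force'
python3 -c "
from h import *
plan([(57.5,85,24)],yaw=-1.571,tilt=-.12)"
```

```text
t: 21.48
tool_pos: [0.564, 0.0437, 0.0241]
tool_rot: [-2.133, -2.184, -0.129]
contact_force: [-0.4, -0.4, -0.6]
grip_force: 0.0
t: 21.73
tool_pos: [0.5639, 0.0459, 0.0241]
tool_rot: [-2.133, -2.186, -0.127]
contact_force: [-0.5, -3.0, -0.3]
grip_force: 2.0
zdir [-0.003  0.12  -0.993] t 21.73 tcp tray [57.5 88.7] 24.1
(57.5, 85, 24) -> [-0.0037 -0.     -0.0003] [ 0.0001  0.0015 -0.0003]
```

To row units: 0.003 m / 0.6 = 0.005, 0.0015 m / 0.6 = 0.0025.

```bash
python3 jog.py '[[[0, 0.0025, 0, 0.0003, 0, 0, 0], [0, 0.005, 0, 0.0005, 0, 0, 0], [0, 0.005, 0, 0.0005, 0, 0, 0]]]' | grep -E 't:|pos|force'
python3 jog.py '[[[0, -0.02, 0, -0.0017, 0, 0, 0], [0, -0.05, 0, -0.005, 0, 0, 0], [0, -0.0667, 0, -0.05, 0, 0, 0], [0, -0.0667, 0, -0.075, 0, 0, 0], [0, -0.0667, 0, -0.075, 0, 0, 0], [0, -0.0667, 0, -0.075, 0, 0, 0]]]' | grep -E 't:|pos|force'
python3 -c "
from h import *
plan([(57.5,45,70)],yaw=-1.571,tilt=-.12)
im=camrig.get_image('wrist')[:,:,::-1];cv2.imwrite('pics/w9.png',im)
print('fence/knob', [wpx(q,.06) for q in ((300,100),)])"
```

```text
t: 21.98
tool_pos: [0.5641, 0.0462, 0.0242]
tool_rot: [-2.136, -2.19, -0.121]
contact_force: [-0.4, -12.8, -0.8]
grip_force: 6.8
t: 22.48
tool_pos: [0.5658, 0.0044, 0.065]
tool_rot: [-2.134, -2.185, -0.132]
contact_force: [0.1, 0.5, -1.1]
grip_force: 0.0
zdir [-0.003  0.12  -0.993] t 22.48 tcp tray [58.4 47.1] 65.0
(57.5, 45, 70) -> [-0.0015 -0.0008 -0.0053] [ 0.0026 -0.0008 -0.0011]
fence/knob [array([ 48. , 132.4])]
```

View pics/w9.png

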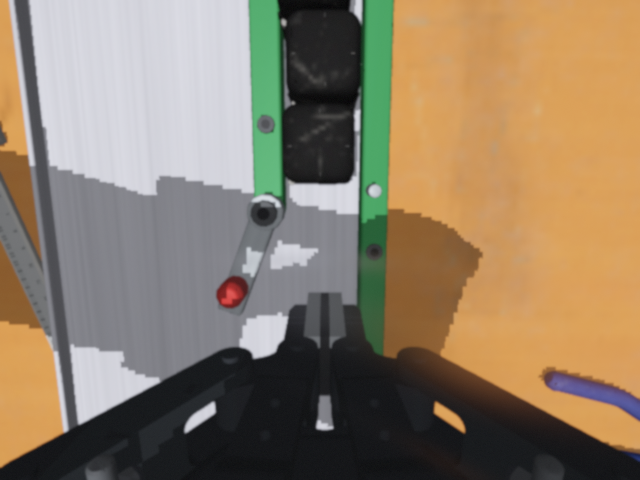

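The wrist view shows s3's rear edge just inside the mouth (row 183), the row pressed to the stop (12.8 N), the gate bolt at (264,213) and the knob at (232,291). Now the gate: first push the knob with the tool's +x side above the bar, then push from behind. I've used up my picture allowance, so I'll go by numbers from here.

```bash
python3 -c "
from h import *
print('bolt',wpx((264,213),.044),'knob',wpx((232,289),.062),'s3 rear',wpx((320,183),.06))
plan([(58,47,85),(-10,50,85),(-10,50,52),(33,50,52)],yaw=-1.571,tilt=0)"
```

```text
bolt [30.4 87.3] knob [19.2 57.6] s3 rear [ 55.6 100.8]
zdir [ 0.  0. -1.] t 22.53 tcp tray [57.3 47.5] 63.7
(58, 47, 85) -> [ 0.0021  0.0007 -0.0212] [ 0.     -0.121  -0.0009]
(-10, 50, 85) -> [ 0.005  -0.0673 -0.0209] [ 0.     -0.121  -0.0009]
(-10, 50, 52) -> [ 0.001  -0.0673  0.0119] [ 0.     -0.121  -0.0009]
(33, 50, 52) -> [ 0.001  -0.0243  0.0119] [ 0.     -0.121  -0.0009]
```

To row units: -0.067 m / 0.6 = -0.1117, -0.061 m / 0.6 = -0.1017, -0.121 rad / 4 = -0.0303.

```bash
python3 jog.py '[[[0, 0.0033, 0, -0.035, 0, -0.0303, 0], [0, 0.005, -0.05, -0.035, 0, -0.0303, 0], [0, 0.0083, -0.1117, -0.035, 0, -0.0303, 0], [0, 0.0083, -0.1117, -0.035, 0, -0.0303, 0], [0, 0.0017, -0.1117, 0.02, 0, -0.0303, 0], [0, 0.0017, -0.1117, 0.02, 0, -0.0303, 0], [0, 0.0017, -0.1017, 0.02, 0, -0.0303, 0], [0, 0.0017, -0.0917, 0.02, 0, -0.0303, 0], [0, 0.0017, -0.0817, 0.02, 0, -0.0303, 0], [0, 0.0017, -0.0717, 0.02, 0, -0.0303, 0], [0, 0.0017, -0.0617, 0.02, 0, -0.0303, 0], [0, 0.0017, -0.0517, 0.02, 0, -0.0303, 0], [0, 0.0017, -0.0417, 0.02, 0, -0.0303, 0], [0, 0.0017, -0.0417, 0.02, 0, -0.0303, 0], [0, 0.0017, -0.0417, 0.02, 0, -0.0303, 0]]]' | grep -E 't:|pos|force'
python3 -c "
from h import *
plan([(33,50,52),(28,50,52),(28,28,52),(60,28,52),(60,68,52)],yaw=-1.571,tilt=0)
im=camrig.get_image('wrist');h=cv2.cvtColor(im,cv2.COLOR_RGB2HSV)
m=(((h[...,0]<8)|(h[...,0]>172))&(h[...,1]>150)&(h[...,2]>60)).astype(np.uint8)
n,l,s,c=cv2.connectedComponentsWithStats(m)
for i in range(1,n):
    if s[i,4]>60: print(s[i],c[i].round(),wpx(c[i],.058))"
```

```text
t: 23.78
tool_pos: [0.5406, 0.0062, 0.0525]
tool_rot: [2.194, 2.247, -0.0]
contact_force: [-0.0, 0.8, -0.7]
grip_force: 0.0
zdir [ 0.  0. -1.] t 23.78 tcp tray [33.2 49.6] 52.5
(33, 50, 52) -> [ 0.0004 -0.0002  0.0005] [ 0.0009  0.001  -0.0006]
(28, 50, 52) -> [ 0.0004 -0.0052  0.0005] [ 0.0009  0.001  -0.0006]
(28, 28, 52) -> [-0.0216 -0.0052  0.0005] [ 0.0009  0.001  -0.0006]
(60, 28, 52) -> [-0.0216  0.0268  0.0005] [ 0.0009  0.001  -0.0006]
(60, 68, 52) -> [0.0184 0.0268 0.0005] [ 0.0009  0.001  -0.0006]
[360 282  25  30 532] [372. 296.] [51.4 60.4]
```

The knob is now at tray (51,60), so the gate is at about 0.95 rad. I'll go round behind it and push +y.

To row units: 0.0268 m / 0.6 = 0.0447, -0.0216 m / 0.6 = -0.036.

```bash
python3 jog.py '[[[0, 0, -0.01, 0, 0, 0, 0], [0, -0.036, -0.0087, 0, 0, 0, 0], [0, -0.036, 0.0447, 0, 0, 0, 0], [0, -0.036, 0.0447, 0, 0, 0, 0], [0, -0.0233, 0.0447, 0, 0, 0, 0], [0, -0.0133, 0.0447, 0, 0, 0, 0], [0, -0.0033, 0.0447, 0, 0, 0, 0], [0, 0.005, 0.0447, 0, 0, 0, 0], [0, 0.0133, 0.0447, 0, 0, 0, 0], [0, 0.02, 0.0447, 0, 0, 0, 0], [0, 0.025, 0.0447, 0, 0, 0, 0], [0, 0.0283, 0.0447, 0, 0, 0, 0], [0, 0.0308, 0.0447, 0, 0, 0, 0], [0, 0.0308, 0.0447, 0, 0, 0, 0], [0, 0.0308, 0.0447, 0, 0, 0, 0]]]' | grep -E 't:|pos|force'
cat > k.py <<'E'
from h import *
plan([(60,68,52)],yaw=-1.571,tilt=0)
im=camrig.get_image('wrist');h=cv2.cvtColor(im,cv2.COLOR_RGB2HSV)
m=(((h[...,0]<8)|(h[...,0]>172))&(h[...,1]>150)&(h[...,2]>60)).astype(np.uint8)
n,l,s,c=cv2.connectedComponentsWithStats(m)
for i in range(1,n):
    if s[i,4]>60: print(s[i],c[i].round(),wpx(c[i],.058))
E
python3 k.py
```

```text
t: 25.08
tool_pos: [0.5658, 0.0258, 0.052]
tool_rot: [-2.194, -2.248, 0.001]
contact_force: [0.6, 0.8, -0.5]
grip_force: 0.0
zdir [ 0.  0. -1.] t 25.08 tcp tray [58.9 68.5] 52.0
(60, 68, 52) -> [-0.0005  0.0011  0.    ] [-0.0007  0.0003 -0.0006]
[332 270  29  25 582] [346. 282.] [67.4 85.3]
```

To row units: 0.003 m / 0.6 = 0.005, 0.0015 m / 0.6 = 0.0025.

```bash
python3 jog.py '[[[0, 0.0025, 0, 0, 0, 0, 0], [0, 0.005, 0, 0, 0, 0, 0], [0, 0.005, 0, 0, 0, 0, 0]]]' | grep -E 't:|pos|force'; python3 jog.py '[[[0, 0.0025, 0, 0, 0, 0, 0], [0, 0.0042, 0, 0, 0, 0, 0], [0, 0.0042, 0, 0, 0, 0, 0]]]' | grep -E 't:|pos|force'
```

```text
t: 25.38
tool_pos: [0.5661, 0.0276, 0.0522]
tool_rot: [2.193, 2.247, -0.003]
contact_force: [0.7, -3.6, 0.2]
grip_force: 2.0
t: 25.63
tool_pos: [0.5661, 0.0283, 0.0522]
tool_rot: [2.191, 2.245, -0.007]
contact_force: [0.6, -10.0, -1.1]
grip_force: 5.3
```

To row units: -0.1 m / 0.6 = -0.1667, -0.08 m / 0.6 = -0.1333.

```bash
python3 jog.py '[[[0, -0.025, 0, 0, 0, 0, 0], [0, -0.0417, 0, -0.0083, 0, 0, 0], [0, -0.0667, 0, -0.0667, 0, 0, 0], [0, -0.0833, 0, -0.1333, 0, 0, 0], [0, -0.0833, 0, -0.1667, 0, 0, 0], [0, -0.0833, 0, -0.1667, 0, 0, 0], [0, -0.0833, 0, -0.1667, 0, 0, 0]]]' | grep -E 't:|pos|force'
python3 k.py; python3 - <<'E'
from h import *
im=camrig.get_image('wrist');d=(im.max(2)<60).astype(np.uint8)
n,l,s,c=cv2.connectedComponentsWithStats(d)
for i in range(1,n):
    if s[i,4]>400 and s[i,1]+s[i,3]<330: x,y,w,h=s[i,:4];print(s[i],wpx((x,y+h/2),.064),wpx((x+w,y+h/2),.064),wpx((x+w/2,y),.064),wpx((x+w/2,y+h),.05))
im=camrig.get_image('top');d=(im.max(2)<70).astype(np.uint8)
n,l,s,c=cv2.connectedComponentsWithStats(d)
for i in range(1,n):
    if s[i,4]>300 and 185<c[i][0]<440 and 190<c[i][1]<290: print('top',s[i],c[i].round(1))
E
```

```text
t: 26.22
tool_pos: [0.5685, -0.0192, 0.1547]
tool_rot: [2.193, 2.245, 0.004]
contact_force: [-0.6, 0.2, -0.1]
grip_force: 0.0
zdir [ 0.  0. -1.] t 26.22 tcp tray [60.5 23.5] 154.7
(60, 68, 52) -> [ 0.0446 -0.0011  0.1027] [ 0.0044  0.0007 -0.0013]
[327 137  16  17 225] [334. 145.] [65.3 87.6]
[101 388  20  13 192] [110. 394.] [-98.7 -90.8]
[ 291    0   57  125 5910] [ 39.9 132.3] [ 71.3 132.3] [ 55.7 162.5] [55.3 99.5]
[ 10  16  55  84 920] [-114.6  134.6] [-84.3 134.6] [-95.  155.1] [-114.2  113.9]
top [ 132   73  204  407 6796] [237.3 245.7]
top [385 231  19  30 481] [394.3 245. ]
```

```bash
python3 -c "
from station import ctrl, camrig, order
print(order.finish_job())"
```

```text
the job is handed in; nothing more can be done
None
```

The job is handed in with the three squares in the lane against the end stop, the gate shut to its stop and the wide housing not moved (all from force and image readings at about 26 s; no verdict came back), but I viewed 12 pictures, two over the limit of 10.

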